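# Wind a steel plate out of the feed table and lay it in the tray

### The job

Turn the black knob on the feed table's carriage clockwise, letting go and gripping it afresh as often as needed and following it as it travels, until the steel plate sticks out about 45 mm past the end of the table; do not push on the carriage block, and do not touch the plate before that. Then take the plate by its overhanging end and lay it gently, flat on the floor of the clear tray, leaving the spanner, caliper, tin and marker where they are.

Things in the scene. Friction and masses are not known exactly. Their poses are not given: they have to be found in the camera images.
- feeder: low green feed table, fixed, 245 mm long (x), 90 wide (124 over its feet), with a dark steel channel along its top (floor at z = 40 mm) between two bright steel rails (tops at 47 mm, 57 mm apart). Origin under its middle at bench level, z up; x is the feed direction: the plate leaves the channel at the end x = +120 mm, and the carriage rides on the rails at the other end
- exit_edge (a point): middle of the channel floor at the end where the plate comes out (x = +120, y = 0, z = 40 mm of the table, same axes as the table)
- feed_knob: round black knurled knob with vertical axis on the carriage: 48 mm diameter, gripped part from z = 74 to 106 mm above the bench, white pointer line on top; grip it across its diameter at any angle. Turning takes about 0.45 N m; it stays where left. As it turns clockwise it shifts along the table's +x by 18 mm per radian. Origin on its axis at the carriage's top (z = 68 mm)
- knob_grip (a point): point on the knob's axis at the middle of its gripped height (z = 92 mm above the bench); moves with the carriage
- carriage: grey block under the knob, 60 mm along the table, 88 wide, top at z = 68 mm. Origin in its middle at z = 44, at x = -75 mm of the table at the start, +10 at the end stop. The knob drives it, 18 mm forward per radian clockwise. The face of its steel nose, 35 mm ahead (+x), pushes the plate's rear end after 3 to 15 mm of idle travel; the overhang is then the travel less 30 mm (75 mm makes 45)
- plate: flat steel plate, 130 mm long (x), 52 mm wide (y), 5 mm thick, with two 16 mm holes on its long axis 43 mm either side of its middle, about 0.2 kg. Lies in the channel, below the rails' tops, so that its sides can be gripped only on the part that overhangs. Origin in the middle of its underside, x toward the exit
- plate_front (a point): middle of the plate's leading end, at half its thickness (65 mm along +x from its middle)
- tray: shallow clear plastic tray, fixed, 240 mm (x) by 170 mm (y) outside, walls 2 to 3 mm thick and 22 mm high, floor top 2 mm above the bench. Origin under its middle at bench level
- spanner: combination spanner, 213 mm long (y) by 40 mm, 8 mm high, lying near the bench's front edge; bystander
- caliper: sliding caliper, 200 mm long (y) by 56 mm, 9 mm high, lying near the bench's front edge; bystander
- tin: shut green tin box, 80 by 118 mm, 34 mm high, behind the tray; bystander
- marker: white and blue paint marker, 136 mm long (x), 14 mm thick, lying behind the table's exit; bystander
There are look-alikes about, which are no part of the job. Of the things like the plate, leave any that is green; of the rest the larger one is meant.

How it is judged:
On the way, in this order (a step that is already met when the one before it is completed fails the run):
1. the carriage is on its way (past 25 mm) with the fingers on the knob (x of carriage in the frame of feeder between -0.05 and -0.015 m and contact force between the fingers and feed_knob above 2 N), for 0.1 s.
2. the carriage is wound forward past 63 mm and the plate, still lying in the channel, sticks out at least 33 mm (x of carriage in the frame of feeder above -0.012 m and x of plate_front in the frame of exit_edge above 0.033 m and angle between the z axis of plate and the z axis of feeder, either way round below 0.06 rad), for 0.2 s.
At the end, for the whole second after the job is handed in: The plate lies flat (within 0.06 rad) and at rest on the floor of the tray, wholly inside its walls (its end less than 12 mm above the bench), let go of (x of plate in the frame of tray between -0.12 and 0.12 m and y of plate in the frame of tray between -0.085 and 0.085 m and angle between the z axis of plate and the z axis of tray, either way round below 0.06 rad and height (world z) of plate_front below 0.012 m and linear speed of plate below 0.02 m/s); the robot touches nothing.
It fails at once if the plate is touched before the carriage has been wound past 60 mm (contact force between the fingers and plate above 1 N and x of carriage in the frame of feeder below -0.015 m).
It fails at once if the fingers push on the carriage block with more than 8 N (contact force between the fingers and carriage_c0 above 8 N or contact force between the fingers and carriage_c1 above 8 N).
It fails at once if the plate is dropped (falls free faster than 0.7 m/s, about 25 mm) (contact force between the fingers and plate below 0.05 N and linear speed of plate above 0.7 m/s).
It fails at once if the spanner, caliper, tin or marker is moved by more than 30 mm (distance of any of spanner, caliper, tin, marker from where it was at the start of the episode above 0.03 m).
It also fails if it takes over 64 s, if anything falls off the work surface, if the arm or the gripper's body presses on something with over 40 N, if the wrist force passes 120 N, or if a joint passes its speed limit or range.

### The arm

A 6-joint arm with a two-finger parallel gripper is mounted at the origin on a cart in front of the work surface, level with it; the furniture and walls round the work are solid. World frame = base frame: x ahead of the robot, y to its left, z up, the work surface at z = 0. Lengths are in m, angles in rad, forces in N, time in s.
With the tool pointing down it reaches from about 0.35 to 0.775 m from the base axis. Payload 5.5 kg.
Tool frame: the origin (TCP) lies at the very end of the fingers, on their centre line; the grasp point (between the pads) lies behind it (bot.tcp_to_grasp is the z of the grasp point in the tool frame, in m); z points along the fingers, y is the direction in which the jaws open and shut (so a half turn about z gives the same grasp; the last joint's range is limited). The gripper opens to 85 mm and grips with 20 to 120 N. Pads are 22 mm wide; open, the fingers measure 114 mm over their backs; the gripper's body (76 mm by 85 mm) begins 54 mm behind the grasp point. The pads swing forward as they close: fully open they stand 13 mm farther back than shut.
Start: joints at [-0.14, 0.313, 0.046, 1.304, 0, 1.431], TCP at [0.575, -0, 0.231] pointing down, gripper open.
Joint ranges: [-2.76, 2.76], [-0.86, 1.69], [-1.03, 1.26], [-2.2, 2.34], [-1.47, 1.5], [-3.14, 3.14]. Speed limits (rad/s): [2.57, 2.57, 3.14, 3.14, 3.14, 3.14].

### API

Orientations are given as a unit quaternion [w, x, y, z].
In Python, from rig import sensors, camera, camera_info, bot gives the robot as it stands.
- The arm moves only by the shell command python3 -m creep 'ROWS' [OPENING] [FORCE]. ROWS is JSON, a list of rows, each an object with "xyz": the shift along the world's x, y, z each as a share of 0.12 m, from -1 to 1, a list of three; "turn": the turn, a rotation vector about the world's x, y, z each as a share of 60 degrees, from -1 to 1, a list of three. In form: [{"xyz": [dx, dy, dz], "turn": [wx, wy, wz]}, ...]. A call has 1 to 12 rows; each row is the pose to reach, as a shift and turn from the pose commanded when the call began; what a row does not reach only later rows make up. A row lasts 1/10 s, in which the tool goes at most 50 mm and 8.59 degrees, less where a joint would pass 70% of its speed; a pose out of reach is approached as far as the arm can. A call with a number of a shift or a turn outside -1 to 1 is refused whole. A call with a gripper value outside its range is refused whole. OPENING is the gripper's target within -1 to 1 (fully open at 1, half-way at 0, shut at -1), set as the call begins (- or left out, the last holds). The fingers move at their own pace and stop on an object; FORCE is the grip in N (left out, the last holds). Time passes only in rows, so rows that repeat a pose let the fingers close. It gives the time, the measured TCP pose, the force and the opening at its end, in the units of the state.
- sensors.observe(): the state, without advancing time (a new reading comes with each control period).
- camera(name): name is "scene" or "side" or "wrist"; returns the picture (420x560x3 uint8, red, green, blue); there is no depth.
- camera_info(name): a dict with "vfov" (degrees; the focal length in pixels is half the picture's height over the tangent of half this angle, whatever the lens; pixels are square), "cx", "cy" (the principal point, pixels), "world_to_cam" (4x4, takes a point from world to camera coordinates). Camera axes: x right, y down, z forward; pixel columns grow to the right and rows downward; lengths in m; the calibration is good to about 2 mm. A picture is of the moment at which its call begins: read the wrist's pose just before it. camera_info takes no time and is no camera call; for the wrist camera it gives the pose at the moment of the call.
- bot.job_done(): hands the job in, once; it reports no verdict.
The state is a dict: "clock": time; "q": joint angles; "qd": joint speeds; "effort": joint torques, N m; "position": TCP position; "tcp_rot": TCP orientation; "contact_force": force on the tool from outside, world axes, zero at the start; "ft_torque": the same for the moment, N m; "gripper_width": opening from 0.0 (shut) to 1.0 (fully open).
Only numpy, scipy, OpenCV 4.12 (cv2) and the standard library are available. Lean on these libraries where they do the work, as an engineer would, in place of code of your own. Each camera call takes 0.05 s, during which the arm holds its last target.

## Working session

There is one attempt and no reset: what is moved stays moved. The work goes in short steps, Python scripts to look and compute and a shell command to move; the robot and the scene stay as the last step left them, time stands still between calls to the robot, and variables do not carry over. Pictures are saved under pics/ and viewed, and the job is handed in when it is done.

```bash
ls; mkdir -p pics; python3 - <<'E'
from rig import sensors,camera,camera_info,bot
import cv2,numpy as np
for n in ["scene","side","wrist"]:
    i=camera_info(n); print(n,i["vfov"],i["cx"],i["cy"],np.round(i["world_to_cam"],3).tolist())
    cv2.imwrite(f"pics/{n}0.png",camera(n)[:,:,::-1])
print(sensors.observe(),bot.tcp_to_grasp)
E
```

```text
pics
scene 47.096099084268445 274.10463281671315 209.61285292268585 [[0.617, -0.787, -0.01, -0.374], [-0.547, -0.42, -0.725, 0.337], [0.566, 0.453, -0.689, 0.84], [0.0, 0.0, 0.0, 1.0]]
side 57.37515377690222 274.3612668879234 207.8723957501448 [[0.972, -0.233, 0.021, -0.555], [-0.073, -0.387, -0.919, 0.118], [0.222, 0.892, -0.393, 0.807], [0.0, 0.0, 0.0, 1.0]]
wrist 58.88858128753577 274.8456436606254 215.02060895355964 [[1.0, 0.001, -0.002, -0.573], [0.001, -0.95, 0.312, -0.041], [-0.002, -0.312, -0.95, 0.38], [0.0, 0.0, 0.0, 1.0]]
{'clock': 0.15, 'q': array([-1.39597633e-01,  3.13839365e-01,  4.52451921e-02,  1.30358286e+00,
       -2.43214250e-05,  1.43122648e+00]), 'qd': array([-0.00185386, -0.00219446,  0.00268038, -0.00105647, -0.00039969,
       -0.00103564]), 'effort': array([ 1.76330479e-03, -4.81067133e+01,  2.98815805e+01,  1.39078675e-02,
       -1.10673584e-04, -5.56924022e-05]), 'position': array([5.74626536e-01, 3.68356054e-05, 2.30609326e-01]), 'tcp_rot': array([-5.44004916e-04,  7.07116430e-01,  7.07096795e-01, -4.25200790e-04]), 'contact_force': array([-0.60341018, -0.47490458,  0.0638546 ]), 'ft_torque': array([0.00978729, 0.01289472, 0.01456729]), 'gripper_width': 0.9978355800555037} -0.0187
```

View pics/scene0.png

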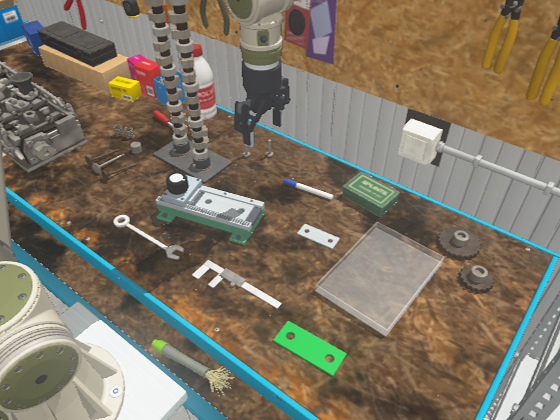

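View pics/side0.png

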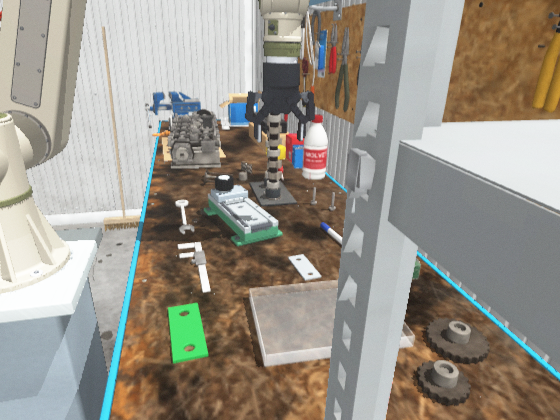

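View pics/wrist0.png

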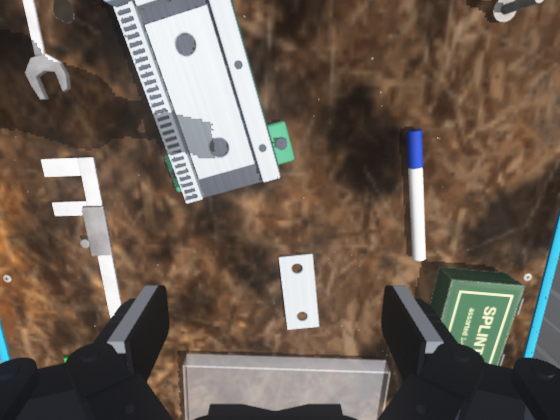

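The wrist view shows the table with the plate in its channel, holes at about (186,44) and (219,147), and the exit end between (187,202) and (279,178). The knob is at (178,183) in the scene view and (223,183) in the side view. The tray is at the bottom of the wrist view.

```bash
cat > h.py <<'E'
import numpy as np,cv2
from rig import sensors,camera,camera_info,bot
def ray(i,uv):
    f=210/np.tan(np.radians(i["vfov"]/2)); W=np.array(i["world_to_cam"]);R=W[:3,:3];c=-R.T@W[:3,3]
    d=R.T@np.array([(uv[0]-i["cx"])/f,(uv[1]-i["cy"])/f,1]); return c,d/np.linalg.norm(d)
def plane(i,uv,z):
    c,d=ray(i,uv); return c+d*(z-c[2])/d[2]
def proj(i,p):
    f=210/np.tan(np.radians(i["vfov"]/2)); W=np.array(i["world_to_cam"]);q=W[:3,:3]@p+W[:3,3]
    return np.array([i["cx"]+f*q[0]/q[2],i["cy"]+f*q[1]/q[2]])
def tri(l):
    A=0;b=0
    for i,uv in l:
        c,d=ray(i,uv);P=np.eye(3)-np.outer(d,d);A=A+P;b=b+P@c
    return np.linalg.solve(A,b)
E
python3 - <<'E'
from h import *
for n,(x0,y0,x1,y1) in {"scene":(140,155,290,260),"side":(190,165,300,250)}.items():
    im=cv2.imread(f"pics/{n}0.png")[y0:y1,x0:x1]
    cv2.imwrite(f"pics/{n}0z.png",cv2.resize(im,None,fx=5,fy=5,interpolation=cv2.INTER_CUBIC))
im=cv2.imread("pics/wrist0.png")
cv2.imwrite("pics/w0z.png",cv2.resize(im[0:220,90:310],None,fx=2.7,fy=2.7))
w=camera_info("wrist")
h1=plane(w,(186,44),.045);h2=plane(w,(219,147),.045);print(h1,h2,np.linalg.norm(h1-h2))
d=h2-h1;print(np.degrees(np.arctan2(d[1],d[0])))
print(plane(w,(187,202),.047),plane(w,(279,178),.047))
for p in [(184,354),(388,360)]:print("tray",plane(w,p,.022))
s=camera_info("scene")
for p in [(379,223),(443,259),(385,333),(317,289)]:print("trayS",plane(s,p,.022))
E
```

```text
[0.50199228 0.1170558  0.045     ] [0.52475853 0.03476445 0.045     ] 0.08538248569920034
-74.53567149181714
[ 0.49362314 -0.01471138  0.047     ] [0.57728355 0.00765918 0.047     ]
tray [ 0.47096818 -0.20085233  0.022     ]
tray [ 0.70222561 -0.20848238  0.022     ]
trayS [ 0.70715352 -0.23111867  0.022     ]
trayS [ 0.69437892 -0.39422962  0.022     ]
trayS [ 0.45574124 -0.3841891   0.022     ]
trayS [ 0.46223771 -0.22459815  0.022     ]
```

View pics/scene0z.png

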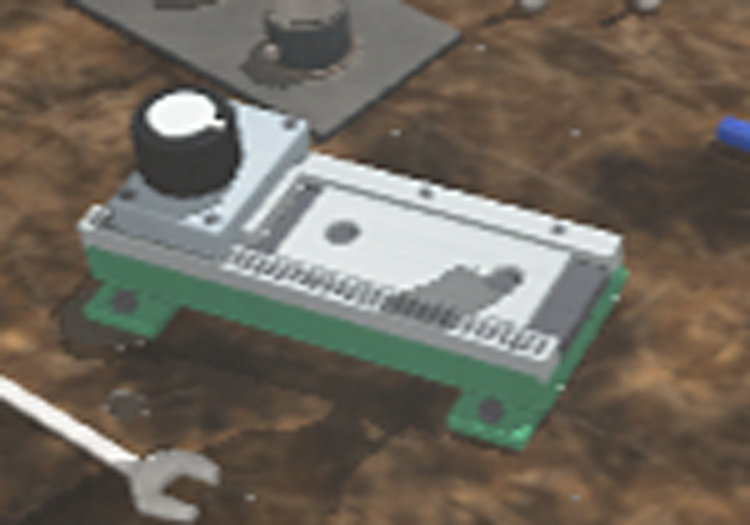

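View pics/side0z.png

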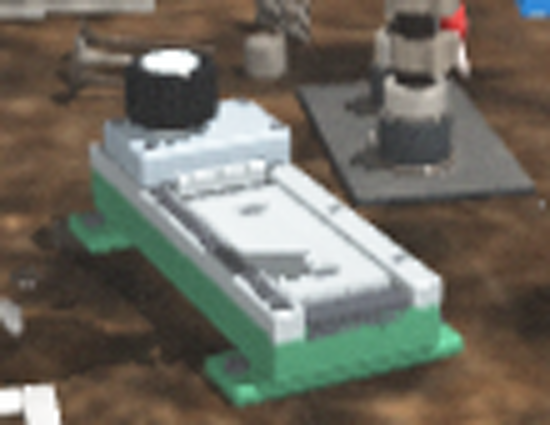

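View pics/w0z.png

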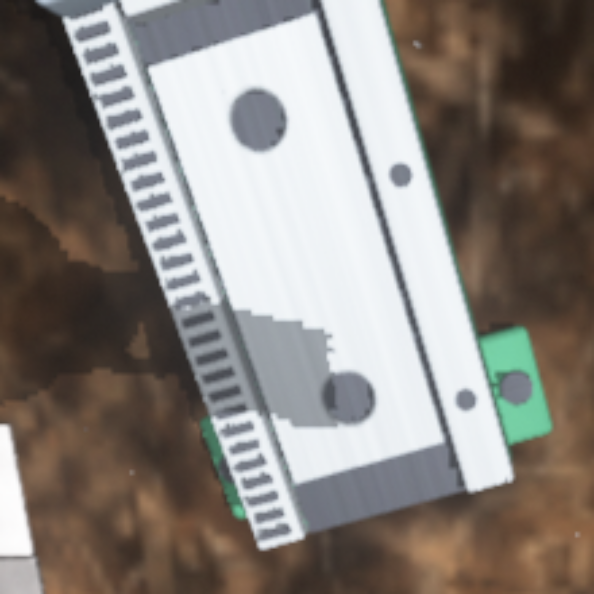

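```bash
python3 - <<'E'
from h import *
s=camera_info("scene");d=camera_info("side");w=camera_info("wrist")
p=tri([(s,(177.4,183.6)),(d,(224.2,183.))]);print(p,proj(s,p),proj(d,p))
print(plane(s,(177.4,183.6),.09),plane(d,(224.2,183),.09))
# axis
a=np.radians(-74.5);x=np.array([np.cos(a),np.sin(a),0])
h1=plane(w,(186,44),.045);h2=plane(w,(219,147),.045);m=(h1+h2)/2
e=(plane(w,(187,202),.047)+plane(w,(279,178),.047))/2
# channel end mid
print("mid plate",m,"exit rails mid",e,"along",(e-m)@x, "lat",(e-m)@[-x[1],x[0],0])
for k in (m+x*(-195+38.5)*.001*1,):print(k)
print("feeder org",e-.1225*x,"knob exp",e-x*.1975)
# gooseneck
for a_,b in (((203,163),(272,190)),):print(tri([(s,a_),(d,b)]))
print("goose base",plane(s,(203,172),0),plane(s,(181,152),0))
for n,l in {"marker":[(288,183),(330,197)],"tin":[(345,195),(392,210),(362,178),(398,190)]}.items():
  print(n,[plane(s,q,.01).round(3).tolist() for q in l])
E
```

```text
[0.47281097 0.18259115 0.08699002] [177.45204999 183.43632922] [224.09993759 183.11011416]
[0.47013377 0.17931383 0.09      ] [0.47228887 0.17495089 0.09      ]
mid plate [0.51337541 0.07591013 0.045     ] exit rails mid [ 0.53545334 -0.0035261   0.047     ] along 0.08244723634449004 lat 4.6566156433253125e-05
[0.4715526  0.22671829 0.045     ]
feeder org [0.50271664 0.11451863 0.047     ] knob exp [0.48267376 0.18679092 0.047     ]
[0.61992711 0.24944874 0.0293341 ]
goose base [6.11259013e-01 2.47565000e-01 1.11022302e-16] [0.6379359  0.36004893 0.        ]
marker [[0.704, 0.031, 0.01], [0.725, -0.084, 0.01]]
tin [[0.754, -0.11, 0.01], [0.777, -0.23, 0.01], [0.838, -0.11, 0.01], [0.852, -0.207, 0.01]]
```

```bash
python3 -m creep '[{"xyz":[-0.35,0.4,0],"turn":[0,0,0]},{"xyz":[-0.7,0.75,0],"turn":[0,0,0.1]},{"xyz":[-0.7,0.75,0],"turn":[0,0,0.2]},{"xyz":[-0.7,0.75,0],"turn":[0,0,0.25]},{"xyz":[-0.7,0.75,0],"turn":[0,0,0.25]},{"xyz":[-0.7,0.75,0],"turn":[0,0,0.25]}]' 1
python3 - <<'E'
from h import *
w=camera_info("wrist");im=camera("wrist")
np.save("w1.npy",w);cv2.imwrite("pics/w1.png",im[:,:,::-1])
print(sensors.observe()["q"],-np.array(w["world_to_cam"])[:3,:3].T@np.array(w["world_to_cam"])[:3,3])
E
```

```text
clock: 0.75
position: [0.4912, 0.0899, 0.2313]
tcp_rot: [0.0, 0.609, 0.793, 0.0]
contact_force: [-0.1, 0.6, 0.3]
gripper_width: 1.004
[ 1.97722571e-02  1.66962024e-01 -1.44612708e-01  1.25926078e+00
 -5.38060952e-05  1.33040715e+00] [0.46990238 0.16709096 0.37289656]
```

View pics/w1.png

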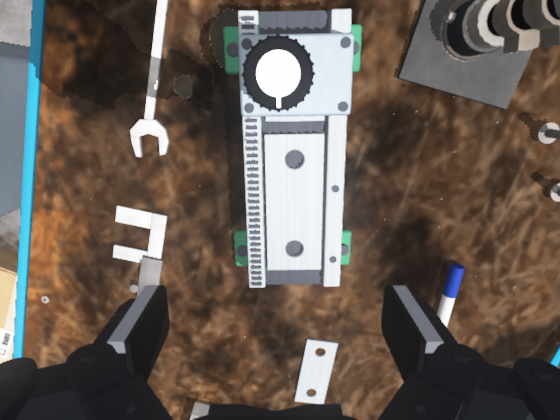

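The wrist view shows the knob's top circle centred near (279,73). It sits off to the left of the carriage block, whose centre is near (297,74). The exit end is at about y=280 px.

```bash
python3 - <<'E'
from h import *
w=np.load("w1.npy",allow_pickle=True).item();im=cv2.imread("pics/w1.png")
m=(im.max(2)<45).astype(np.uint8)[20:125,235:322]
sub=cv2.cvtColor(im[20:125,235:322],cv2.COLOR_BGR2GRAY)
n,l,st,c=cv2.connectedComponentsWithStats(m)
k=1+np.argmax(st[1:,4]);cs,_=cv2.findContours((l==k).astype(np.uint8),0,2)
c,r=cv2.minEnclosingCircle(max(cs,key=cv2.contourArea));c=np.array(c)+[235,20];print(st[k],c,r)
print("top",plane(w,c,.106),plane(w,(279,73),.106))
h1=plane(w,(294,159),.045);h2=plane(w,(294,248),.045);d=h2-h1
print(h1,h2,np.linalg.norm(d),np.degrees(np.arctan2(d[1],d[0])))
a,b=plane(w,(249,287),.047),plane(w,(340,286),.047);print("exit",(a+b)/2,np.linalg.norm(a-b))
print(np.degrees(np.arctan2(*(b-a)[[1,0]])))
cc=[plane(w,q,.068) for q in [(241,35),(352,34),(351,114),(240,116)]];print("carriage",np.mean(cc,0),cc)
l=plane(w,(258,287),.047)-plane(w,(252,14),.047);print(np.degrees(np.arctan2(l[1],l[0])))
l=plane(w,(340,286),.047)-plane(w,(351,10),.047);print(np.degrees(np.arctan2(l[1],l[0])))
E
```

```text
[  0  72   6  33 154] [237. 108.] 16.124614715576172
top [0.44711477 0.15058568 0.106     ] [0.46920361 0.17986824 0.106     ]
[0.50045529 0.11758173 0.045     ] [0.52381088 0.03551487 0.045     ] 0.08532556612381398 -74.11405488924412
exit [ 0.53518356 -0.00309239  0.047     ] 0.08956466417103065
15.691416546561644
carriage [0.48225113 0.18295098 0.068     ] [array([0.43485834, 0.19991759, 0.068     ]), array([0.51445411, 0.22188407, 0.068     ]), array([0.53213358, 0.16709885, 0.068     ]), array([0.44755849, 0.1429034 , 0.068     ])]
-74.7263566232595
-73.93353336550162
```

```bash
python3 -m creep '[{"xyz":[-0.08,0.35,0],"turn":[0,0,0.14]},{"xyz":[-0.17,0.755,0],"turn":[0,0,0.28]},{"xyz":[-0.17,0.755,0],"turn":[0,0,0.42]},{"xyz":[-0.17,0.755,0],"turn":[0,0,0.56]},{"xyz":[-0.17,0.755,0],"turn":[0,0,0.7]},{"xyz":[-0.17,0.755,0],"turn":[0,0,0.84]},{"xyz":[-0.17,0.755,0],"turn":[0,0,0.98]},{"xyz":[-0.17,0.755,0],"turn":[0,0,1]}]'
python3 -m creep '[{"xyz":[0,0,0],"turn":[0,0,0.14]},{"xyz":[0,0,0],"turn":[0,0,0.28]},{"xyz":[0,0,0],"turn":[0,0,0.42]},{"xyz":[0,0,0],"turn":[0,0,0.56]},{"xyz":[0,0,0],"turn":[0,0,0.7]},{"xyz":[0,0,0],"turn":[0,0,0.84]},{"xyz":[0,0,0],"turn":[0,0,0.98]},{"xyz":[0,0,0],"turn":[0,0,1]}]'
python3 -m creep '[{"xyz":[0,0,0],"turn":[0,0,0.14]},{"xyz":[0,0,0],"turn":[0,0,0.28]},{"xyz":[0,0,0],"turn":[0,0,0.42]},{"xyz":[0,0,0],"turn":[0,0,0.56]},{"xyz":[0,0,0],"turn":[0,0,0.7]},{"xyz":[0,0,0],"turn":[0,0,0.84]},{"xyz":[0,0,0],"turn":[0,0,0.98]},{"xyz":[0,0,0],"turn":[0,0,1]}]'
python3 -m creep '[{"xyz":[0,0,-0.15],"turn":[0,0,0.14]},{"xyz":[0,0,-0.3],"turn":[0,0,0.25]},{"xyz":[0,0,-0.45],"turn":[0,0,0.25]},{"xyz":[0,0,-0.45],"turn":[0,0,0.25]}]'
python3 - <<'E'
from h import *
im=camera("wrist");cv2.imwrite("pics/w2.png",im[:,:,::-1])
im=camera("scene");cv2.imwrite("pics/s2.png",cv2.resize(im[80:300,80:360,::-1],None,fx=2.5,fy=2.5))
print(sensors.observe()["q"])
E
```

```text
clock: 1.6
position: [0.4711, 0.1802, 0.231]
tcp_rot: [-0.0, 0.131, 0.991, -0.0]
contact_force: [-0.4, -0.4, -0.5]
gripper_width: 1.003
clock: 2.4
position: [0.471, 0.1802, 0.2311]
tcp_rot: [-0.0, -0.382, 0.924, 0.0]
contact_force: [-0.1, -0.6, -0.0]
gripper_width: 1.005
clock: 3.2
position: [0.4708, 0.1804, 0.2312]
tcp_rot: [0.0, 0.792, -0.61, -0.0]
contact_force: [-0.3, -0.4, 0.6]
gripper_width: 1.002
clock: 3.6
position: [0.469, 0.1801, 0.175]
tcp_rot: [0.002, 0.865, -0.502, -0.002]
contact_force: [0.1, 0.6, 0.8]
gripper_width: 1.001
[ 2.06772588e-01  2.00885028e-01 -2.36627946e-01  1.13411764e+00
 -1.87846076e-05 -1.88397928e+00]
```

View pics/w2.png

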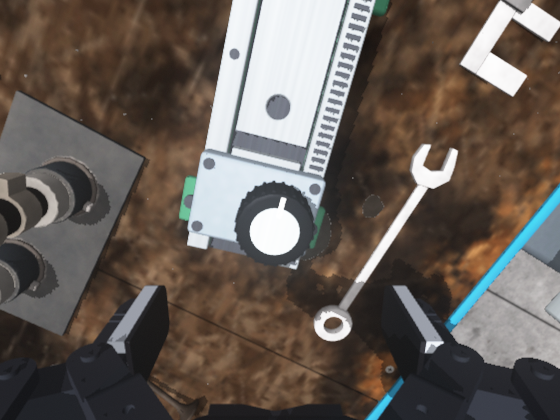

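View pics/s2.png

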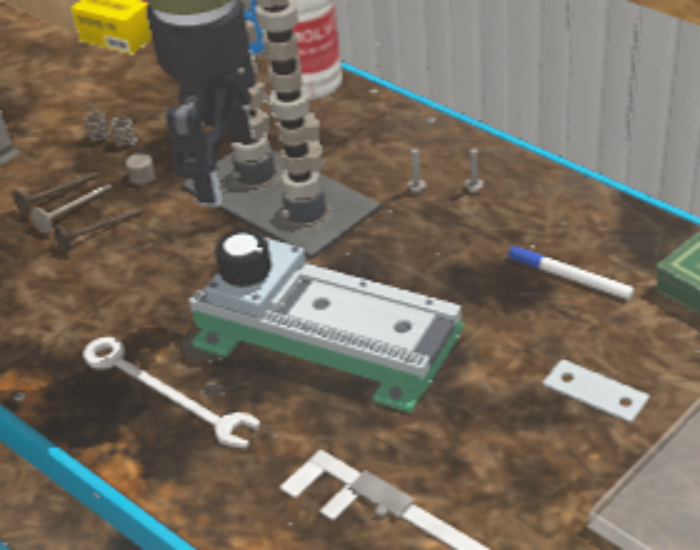

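The knob is at about (274,225) in the new wrist view. I'll cross-check its position with a circle fit.

```bash
python3 - <<'E'
from h import *
w=camera_info("wrist");im=cv2.imread("pics/w2.png");g=cv2.cvtColor(im,cv2.COLOR_BGR2GRAY)
c=cv2.HoughCircles(g[160:290,220:330],cv2.HOUGH_GRADIENT,1,60,param1=100,param2=15,minRadius=34,maxRadius=44)
print(c)
for q in [(274,224)]+([] if c is None else [c[0,0,:2]+[220,160]]): print(q,plane(w,q,.106))
p=sensors.observe()["position"];print(p)
E
```

```text
[[[54.5 60.5 39. ]]]
(274, 224) [0.47231937 0.17650247 0.106     ]
[274.5 220.5] [0.4731744  0.17439943 0.106     ]
[0.47055554 0.18044421 0.177436  ]
```

```bash
python3 -m creep '[{"xyz":[0,-0.017,-0.25],"turn":[0,0,0]},{"xyz":[0,-0.017,-0.5],"turn":[0,0,0]},{"xyz":[0,-0.017,-0.7],"turn":[0,0,0]},{"xyz":[0,-0.017,-0.83],"turn":[0,0,0]},{"xyz":[0,-0.017,-0.83],"turn":[0,0,0]}]' 1
python3 -m creep '[{"xyz":[0,0,0],"turn":[0,0,0]},{"xyz":[0,0,0],"turn":[0,0,0]},{"xyz":[0,0,0],"turn":[0,0,0]},{"xyz":[0,0,0],"turn":[0,0,0]},{"xyz":[0,0,0],"turn":[0,0,0]},{"xyz":[0,0,0],"turn":[0,0,0]},{"xyz":[0,0,0],"turn":[0,0,0]},{"xyz":[0,0,0],"turn":[0,0,0]}]' -1 80
python3 - <<'E'
from h import *
im=camera("side");cv2.imwrite("pics/d3.png",cv2.resize(im[130:260,160:320,::-1],None,fx=4,fy=4))
E
```

```text
clock: 4.2
position: [0.4698, 0.1783, 0.0768]
tcp_rot: [0.001, 0.865, -0.501, -0.001]
contact_force: [-0.7, -0.5, 1.0]
gripper_width: 1.002
clock: 5.0
position: [0.4705, 0.178, 0.0796]
tcp_rot: [0.0, 0.866, -0.5, 0.001]
contact_force: [-4.6, -2.6, 9.0]
gripper_width: 0.539
```

View pics/d3.png

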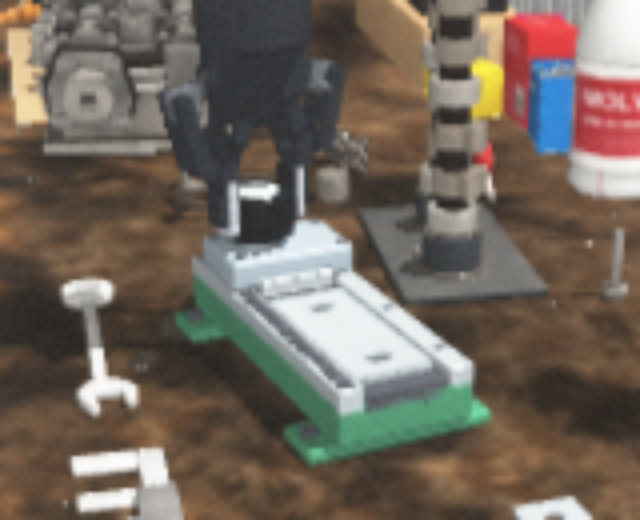

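```bash
python3 -m creep '[{"xyz":[0.003,-0.011,0.01],"turn":[0,0,-0.07]},{"xyz":[0.009,-0.032,0.02],"turn":[0,0,-0.21]},{"xyz":[0.015,-0.053,0.025],"turn":[0,0,-0.35]},{"xyz":[0.021,-0.074,0.025],"turn":[0,0,-0.49]},{"xyz":[0.027,-0.095,0.025],"turn":[0,0,-0.63]},{"xyz":[0.033,-0.116,0.025],"turn":[0,0,-0.77]},{"xyz":[0.039,-0.137,0.025],"turn":[0,0,-0.91]},{"xyz":[0.0425,-0.151,0.025],"turn":[0,0,-1]},{"xyz":[0.0425,-0.151,0.025],"turn":[0,0,-1]}]'
python3 - <<'E'
from h import *
print(sensors.observe()["ft_torque"],sensors.observe()["q"])
im=camera("wrist");cv2.imwrite("pics/w4.png",im[:,:,::-1])
im=camera("scene");cv2.imwrite("pics/s4.png",cv2.resize(im[120:270,120:300,::-1],None,fx=3.5,fy=3.5))
E
```

```text
clock: 5.95
position: [0.4735, 0.1597, 0.0798]
tcp_rot: [-0.002, -0.499, 0.866, 0.0]
contact_force: [-4.1, -1.6, -7.7]
gripper_width: 0.539
[-0.56008765  0.51438816 -0.40251774] [ 1.64869013e-01  2.74273023e-01 -3.98743972e-01  9.02323742e-01
 -7.42655336e-04 -8.81030488e-01]
```

View pics/w4.png

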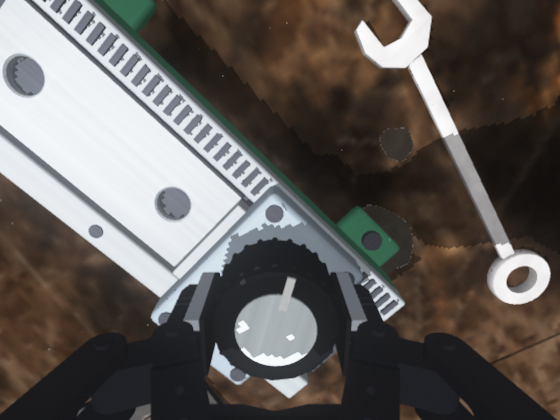

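View pics/s4.png

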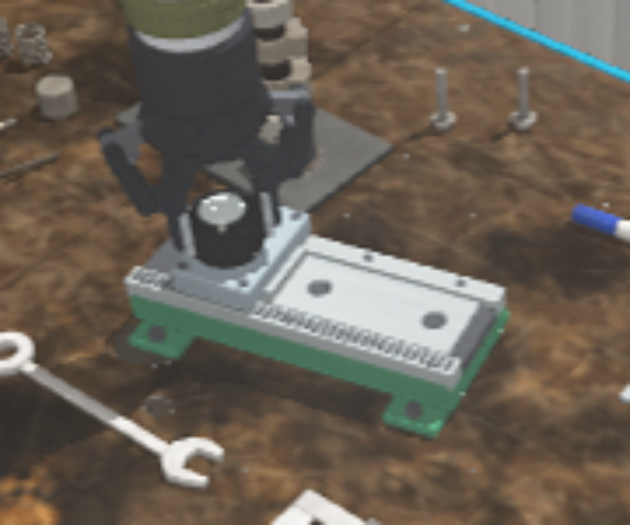

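```bash
python3 -m creep '[{"xyz":[0.003,-0.011,-0.005],"turn":[0,0,-0.07]},{"xyz":[0.009,-0.032,-0.01],"turn":[0,0,-0.21]},{"xyz":[0.015,-0.053,-0.01],"turn":[0,0,-0.35]},{"xyz":[0.021,-0.074,-0.01],"turn":[0,0,-0.49]},{"xyz":[0.027,-0.095,-0.01],"turn":[0,0,-0.63]},{"xyz":[0.033,-0.116,-0.01],"turn":[0,0,-0.77]},{"xyz":[0.039,-0.137,-0.01],"turn":[0,0,-0.91]},{"xyz":[0.0425,-0.151,-0.01],"turn":[0,0,-1]},{"xyz":[0.0425,-0.151,-0.01],"turn":[0,0,-1]}]'
python3 -m creep '[{"xyz":[0.003,-0.011,0],"turn":[0,0,-0.07]},{"xyz":[0.009,-0.032,0],"turn":[0,0,-0.21]},{"xyz":[0.015,-0.053,0],"turn":[0,0,-0.35]},{"xyz":[0.021,-0.074,0],"turn":[0,0,-0.49]},{"xyz":[0.027,-0.095,0],"turn":[0,0,-0.63]},{"xyz":[0.033,-0.116,0],"turn":[0,0,-0.77]},{"xyz":[0.039,-0.137,0],"turn":[0,0,-0.91]},{"xyz":[0.0425,-0.151,0],"turn":[0,0,-1]},{"xyz":[0.0425,-0.151,0],"turn":[0,0,-1]}]'
python3 - <<'E'
from h import *
print(sensors.observe()["ft_torque"],sensors.observe()["q"])
im=camera("side");cv2.imwrite("pics/d5.png",cv2.resize(im[130:270,160:320,::-1],None,fx=4,fy=4))
im=camera("scene");cv2.imwrite("pics/s5.png",cv2.resize(im[120:270,120:300,::-1],None,fx=3.5,fy=3.5))
E
```

```text
clock: 6.95
position: [0.4776, 0.1433, 0.0797]
tcp_rot: [-0.003, -0.0, 1.0, 0.001]
contact_force: [-10.6, 3.8, 2.8]
gripper_width: 0.539
clock: 7.85
position: [0.4836, 0.127, 0.0797]
tcp_rot: [-0.003, 0.499, 0.866, 0.002]
contact_force: [-7.9, 10.3, 0.6]
gripper_width: 0.53
[ 1.76686345  1.65426529 -0.58523566] [ 0.09212809  0.27324684 -0.40046023  0.90021344  0.00649908  1.13777143]
```

View pics/d5.png

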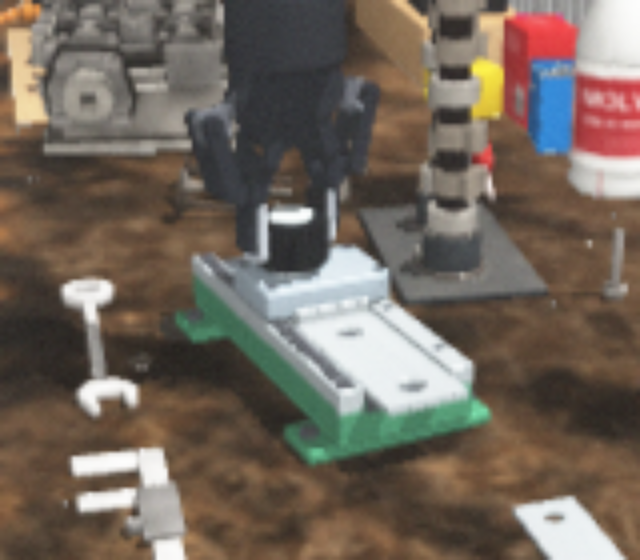

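View pics/s5.png

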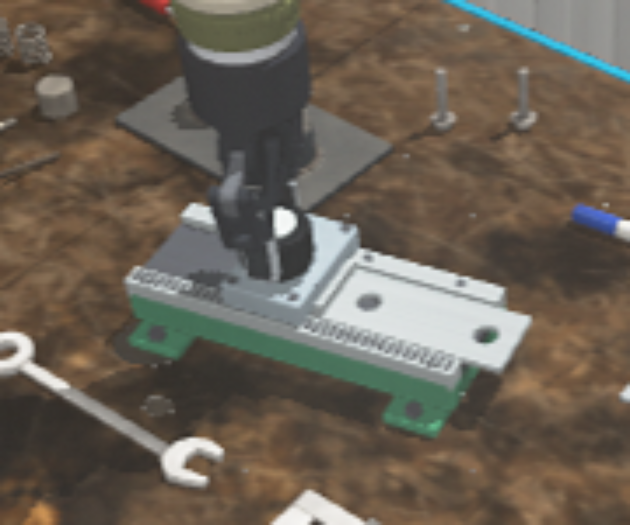

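```bash
python3 -m creep '[{"xyz":[-0.02,0.03,0],"turn":[0,0,0]},{"xyz":[-0.02,0.03,0],"turn":[0,0,0]},{"xyz":[-0.02,0.03,0],"turn":[0,0,0]},{"xyz":[-0.02,0.03,0],"turn":[0,0,0]}]' 1
python3 - <<'E'
from h import *
w=camera_info("wrist");im=camera("wrist");np.save("w6.npy",w);cv2.imwrite("pics/w6.png",im[:,:,::-1])
E
```

```text
clock: 8.35
position: [0.4847, 0.1277, 0.0803]
tcp_rot: [0.001, 0.5, 0.866, 0.001]
contact_force: [0.3, -0.5, 0.4]
gripper_width: 1.001
```

View pics/w6.png

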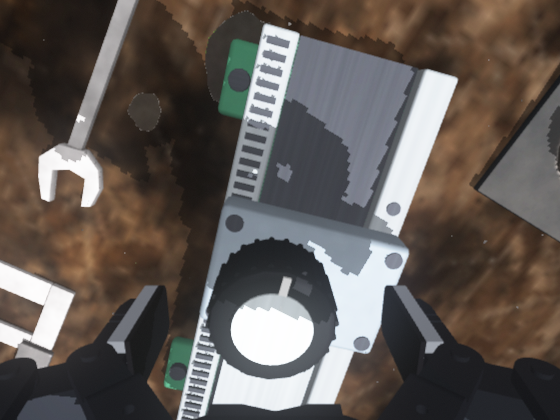

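```bash
python3 - <<'E'
from h import *
w=np.load("w6.npy",allow_pickle=True).item();p=np.array([.4847,.1277,.106])
print(proj(w,p)); 
c=None
for c in [(.4847,.1277),(.482,.127),(.484,.131),(.482,.133),(.486,.125),(.4815,.1355)]:
  t=np.linspace(0,2*np.pi,60);q=np.array([proj(w,np.array([c[0]+.024*np.cos(a),c[1]+.024*np.sin(a),.106])) for a in t])
  print(c,q.min(0),q.max(0))
  
E
```

```text
[276.96583727 325.24501726]
(0.4847, 0.1277) [210.81370062 265.35923951] [343.02333836 378.84895751]
(0.482, 0.127) [203.27184967 263.38640203] [335.73291195 377.27312779]
(0.484, 0.131) [213.24469218 256.81246871] [346.43670885 372.01205653]
(0.482, 0.133) [210.80727087 249.42395285] [344.86166767 366.11275239]
(0.486, 0.125) [210.63227829 273.20165427] [341.93348041 385.13161927]
(0.4815, 0.1355) [212.74747312 242.8103684 ] [347.56108973 360.83768246]
```

```bash
python3 -m creep '[{"xyz":[-0.01,0,0.0],"turn":[0,0,0]},{"xyz":[-0.01,0,0],"turn":[0,0,0]},{"xyz":[-0.01,0,0],"turn":[0,0,0]},{"xyz":[-0.01,0,0.015],"turn":[0,0,0]},{"xyz":[-0.01,0,0.025],"turn":[0,0,0]},{"xyz":[-0.01,0,0.025],"turn":[0,0,0]},{"xyz":[-0.01,0,0.025],"turn":[0,0,0]}]' -1 115
python3 -m creep '[{"xyz":[0.003,-0.011,0],"turn":[0,0,-0.07]},{"xyz":[0.009,-0.032,0],"turn":[0,0,-0.21]},{"xyz":[0.015,-0.053,0],"turn":[0,0,-0.35]},{"xyz":[0.021,-0.074,0],"turn":[0,0,-0.49]},{"xyz":[0.027,-0.095,0],"turn":[0,0,-0.63]},{"xyz":[0.033,-0.116,0],"turn":[0,0,-0.77]},{"xyz":[0.039,-0.137,0],"turn":[0,0,-0.91]},{"xyz":[0.0425,-0.151,0],"turn":[0,0,-1]},{"xyz":[0.0425,-0.151,0],"turn":[0,0,-1]}]'
python3 - <<'E'
from h import *
print(sensors.observe()["ft_torque"],sensors.observe()["q"])
im=camera("scene");cv2.imwrite("pics/s7.png",cv2.resize(im[150:270,140:300,::-1],None,fx=5,fy=5,interpolation=2))
im=camera("side");cv2.imwrite("pics/d7.png",cv2.resize(im[150:270,180:320,::-1],None,fx=5,fy=5,interpolation=2))
E
```

```text
clock: 9.1
position: [0.483, 0.1281, 0.0807]
tcp_rot: [-0.0, 0.5, 0.866, 0.0]
contact_force: [7.3, 2.2, -17.2]
gripper_width: 0.527
clock: 10.0
position: [0.4912, 0.1099, 0.0808]
tcp_rot: [0.001, 0.867, 0.499, 0.003]
contact_force: [15.3, 3.1, -24.5]
gripper_width: 0.524
[ 0.61888467 -3.03043518 -0.34898016] [ 5.99450371e-02  2.72080689e-01 -3.99201433e-01  8.94193539e-01
  7.89243872e-04  2.15705318e+00]
```

View pics/s7.png

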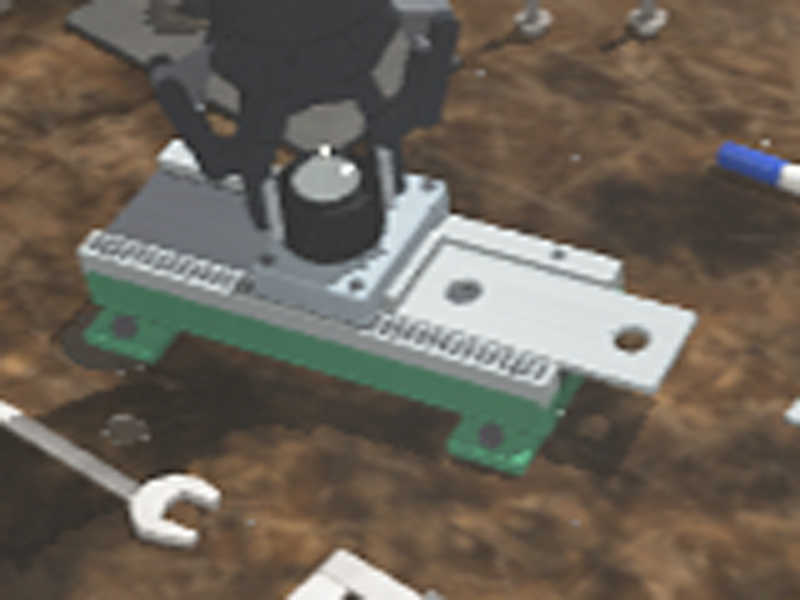

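View pics/d7.png

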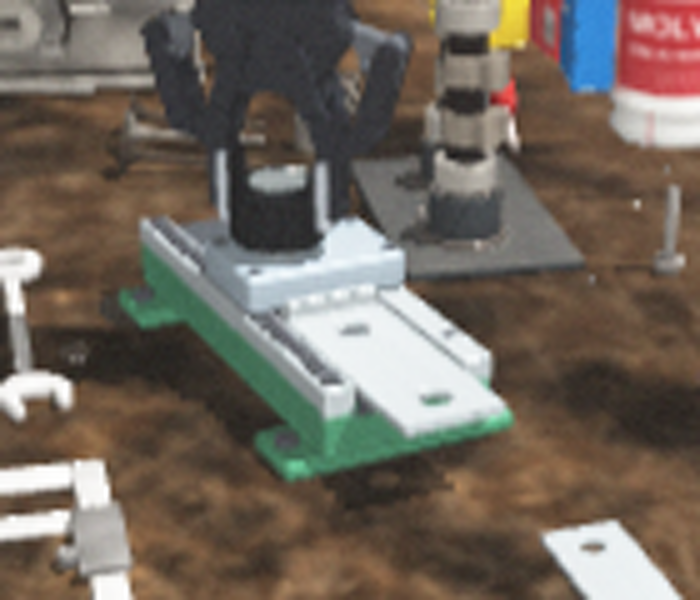

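```bash
python3 - <<'E'
from h import *
s=camera_info("scene");d=camera_info("side")
ex=np.array([.5352,-.0031]);a=np.radians(-74.4);x=np.array([np.cos(a),np.sin(a)])
for q in [(695,318),(655,388)]: 
  p=plane(s,np.array(q)/5+[140,150],.045);print(p,(p[:2]-ex)@x)
for q in [(620,262),(550,400)]: # rail end
  p=plane(s,np.array(q)/5+[140,150],.047);print("rail",p,(p[:2]-ex)@x)
for q in [(512,410),(407,435)]:
  p=plane(d,np.array(q)/5+[180,150],.045);print(p,(p[:2]-ex)@x)
h=plane(s,np.array((632,340))/5+[140,150],.045);print(h,(h[:2]-ex)@x+.022)
h=plane(s,np.array((464,292))/5+[140,150],.045);print(h,(h[:2]-ex)@x+.022+.086)
E
```

```text
[ 0.57162532 -0.04200181  0.045     ] 0.04726425423047839
[ 0.5249289  -0.05539335  0.045     ] 0.0476048913776398
rail [0.5785379  0.00813856 0.047     ] 0.0008298624115470124
rail [ 0.48903598 -0.02415426  0.047     ] 0.007864254549189714
[ 0.57643708 -0.05206341  0.045     ] 0.05824919169453377
[ 0.52478333 -0.06680878  0.045     ] 0.058560666838723886
[ 0.54257696 -0.02797353  0.045     ] 0.04794106414497035
[0.51961859 0.0544944  0.045     ] 0.0483370810282695
```

The scene view puts the plate's front end about 47 mm past the exit, with corners near (279,213) and (271,228). TCP travel suggests about 41 mm. Both clear the requirement, so I'll check where the finger tips really are and then release.

```bash
python3 - <<'E'
from h import *
from scipy.spatial.transform import Rotation as R
st=sensors.observe();q=st["tcp_rot"];r=R.from_quat(np.r_[q[1:],q[0]]);p=st["position"];y=r.as_matrix()[:,1];xx=r.as_matrix()[:,0]
print("jaw",y)
im=cv2.imread("pics/d7.png");im2=cv2.imread("pics/s7.png")
for n,i,o,sh in (("d",im,(180,150),1),("s",im2,(140,150),1)):
  inf=camera_info("side" if n=="d" else "scene")
  for sg in (1,-1):
    for z,c in ((.0,(0,0,255)),(.006,(0,255,0)),(.012,(255,0,0))):
      a=(proj(inf,p+sg*y*.024-xx*.011+[0,0,z])-o)*5; b=(proj(inf,p+sg*y*.024+xx*.011+[0,0,z])-o)*5
      cv2.line(i,tuple(a.astype(int).tolist()),tuple(b.astype(int).tolist()),c,1)
o=np.hstack([cv2.resize(im[100:350,100:450],None,fx=1.6,fy=1.6)[:400,:400],cv2.resize(im2[100:350,200:450],None,fx=1.6,fy=1.6)[:400]]);cv2.imwrite("pics/tips.png",o)
E
```

```text
jaw [ 0.86535366 -0.50114551  0.00402751]
```

View pics/tips.png

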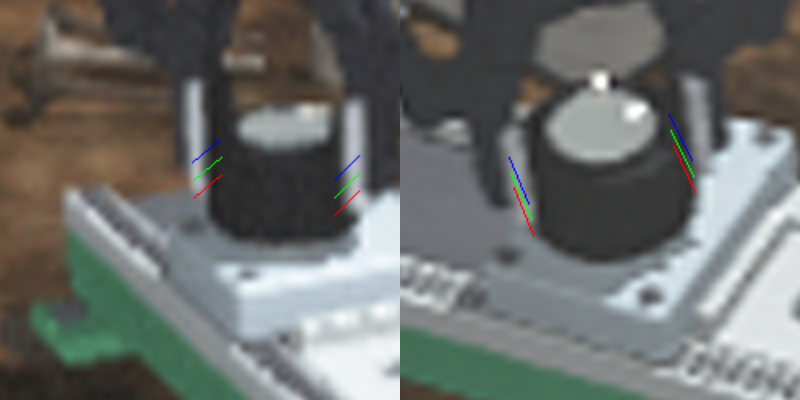

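```bash
python3 -m creep '[{"xyz":[0,0,-0.02],"turn":[0,0,0]},{"xyz":[0,0,-0.02],"turn":[0,0,0]},{"xyz":[0,0,-0.02],"turn":[0,0,0]},{"xyz":[0,0,-0.02],"turn":[0,0,0]},{"xyz":[0,0,0.2],"turn":[0,0,0]},{"xyz":[0,0,0.5],"turn":[0,0,0]},{"xyz":[0,0,0.8],"turn":[0,0,0]},{"xyz":[0,0,1],"turn":[0,0,0]}]' 1
python3 - <<'E'
from h import *
w=camera_info("wrist");im=camera("wrist");np.save("w8.npy",w);cv2.imwrite("pics/w8.png",im[:,:,::-1])
im=camera("scene");cv2.imwrite("pics/s8.png",cv2.resize(im[150:270,140:300,::-1],None,fx=5,fy=5,interpolation=2))
print(sensors.observe()["q"])
E
```

```text
clock: 10.9
position: [0.488, 0.1097, 0.2056]
tcp_rot: [0.001, 0.866, 0.5, 0.001]
contact_force: [0.9, 0.4, 0.2]
gripper_width: 1.001
[ 6.06802110e-02  1.74647959e-01 -1.95268059e-01  1.19304310e+00
 -1.08570160e-04  2.15489052e+00]
```

View pics/w8.png

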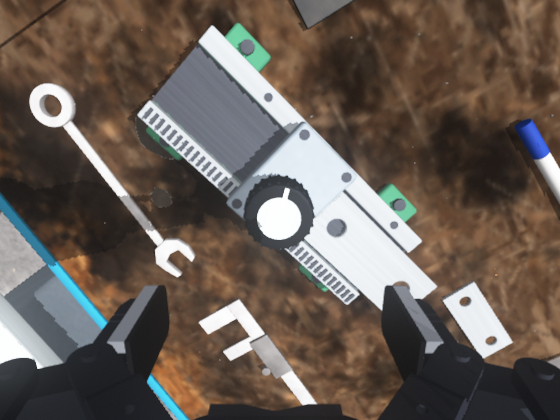

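View pics/s8.png

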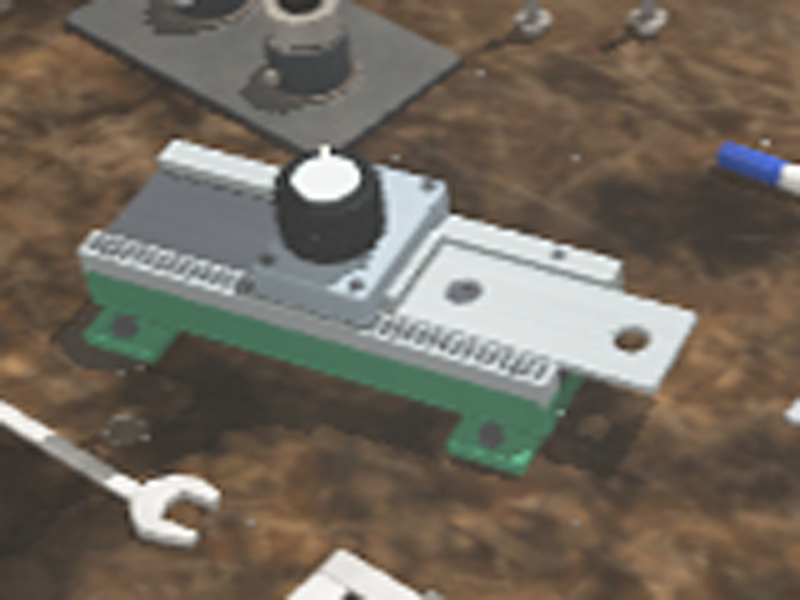

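```bash
python3 -m creep '[{"xyz":[0.1,-0.2,0],"turn":[0,0,0.14]},{"xyz":[0.25,-0.5,0],"turn":[0,0,0.28]},{"xyz":[0.4,-0.7,0],"turn":[0,0,0.42]},{"xyz":[0.4,-0.7,0],"turn":[0,0,0.56]},{"xyz":[0.4,-0.7,0],"turn":[0,0,0.7]},{"xyz":[0.4,-0.7,0],"turn":[0,0,0.76]},{"xyz":[0.4,-0.7,0],"turn":[0,0,0.76]},{"xyz":[0.4,-0.7,0],"turn":[0,0,0.76]}]' 1
python3 - <<'E'
from h import *
print(plane(np.load("w8.npy",allow_pickle=True).item(),(280,215),.106))
w=camera_info("wrist");im=camera("wrist");np.save("w9.npy",w);cv2.imwrite("pics/w9.png",im[:,:,::-1])
E
```

```text
clock: 11.8
position: [0.535, 0.0257, 0.202]
tcp_rot: [-0.0, 0.605, 0.796, -0.0]
contact_force: [-0.0, 0.2, -0.1]
gripper_width: 0.997
[0.49111835 0.10834182 0.106     ]
```

View pics/w9.png

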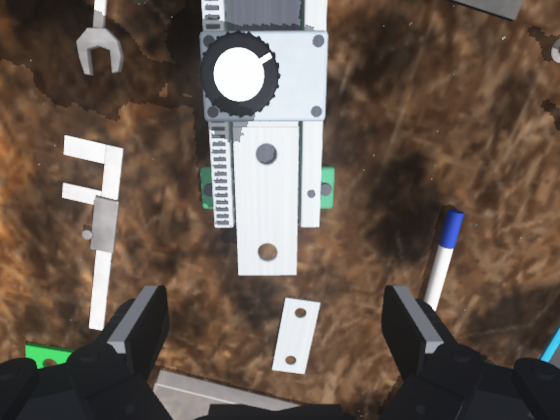

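The wrist view shows the plate overhanging. Its front edge is at y≈275 between x=238 and 297, its holes are at (266,154) and (268,253), and the rails end at y≈227.

```bash
python3 - <<'E'
from h import *
w=np.load("w9.npy",allow_pickle=True).item()
h1=plane(w,(266,154),.045);h2=plane(w,(267.7,252.5),.045);d=(h2-h1)[:2];print(h1,h2,np.linalg.norm(d),np.degrees(np.arctan2(d[1],d[0])))
a,b=plane(w,(238,275.5),.045),plane(w,(297,274.5),.045);print(a,b,np.linalg.norm(a-b))
e=(plane(w,(223,227.5),.047)+plane(w,(311,227),.047))/2;u=d/np.linalg.norm(d)
f=(a+b)/2;print("overhang",(f-e)[:2]@u, e)
m=(h1+h2)[:2]/2+u*.043; print("front hole",m,"target 20 before front",(h1+h2)[:2]/2+u*(.065-.020))
# tray corners
E
```

```text
[0.51832612 0.05572514 0.045     ] [ 0.54219794 -0.02689831  0.045     ] 0.08600289655546749 -73.88477373146223
[ 0.52251452 -0.05560277  0.045     ] [ 0.57297623 -0.04049051  0.045     ] 0.05267604124621887
overhang 0.046077466144335825 [ 0.53529652 -0.00368129  0.047     ]
front hole [ 0.54219754 -0.02689692] target 20 before front [ 0.54275268 -0.02881833]
```

```bash
python3 -m creep '[{"xyz":[0.06,-0.3,-0.1],"turn":[0,0,0.01]},{"xyz":[0.06,-0.445,-0.35],"turn":[0,0,0.01]},{"xyz":[0.06,-0.445,-0.65],"turn":[0,0,0.01]},{"xyz":[0.06,-0.445,-0.9],"turn":[0,0,0.01]},{"xyz":[0.06,-0.445,-0.9],"turn":[0,0,0.01]},{"xyz":[0.06,-0.445,-0.9],"turn":[0,0,0.01]}]' 1
python3 - <<'E'
from h import *
w=camera_info("wrist");im=camera("wrist");np.save("w10.npy",w);cv2.imwrite("pics/w10.png",im[:,:,::-1])
E
```

```text
clock: 12.45
position: [0.5423, -0.0275, 0.0947]
tcp_rot: [-0.001, 0.601, 0.8, -0.0]
contact_force: [0.1, -1.1, 0.4]
gripper_width: 1.002
```

View pics/w10.png

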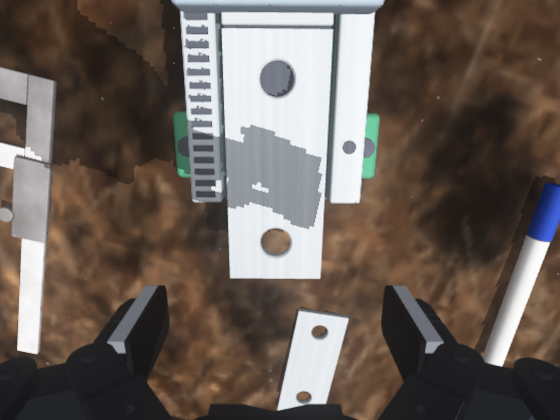

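```bash
python3 -m creep '[{"xyz":[0,0,-0.2],"turn":[0,0,0]},{"xyz":[0,0,-0.4],"turn":[0,0,0]},{"xyz":[0,0,-0.5],"turn":[0,0,0]},{"xyz":[0,0,-0.5],"turn":[0,0,0]},{"xyz":[0,0,-0.5],"turn":[0,0,0]}]' 1
python3 -m creep '[{"xyz":[0,0,0],"turn":[0,0,0]},{"xyz":[0,0,0],"turn":[0,0,0]},{"xyz":[0,0,0],"turn":[0,0,0]},{"xyz":[0,0,0],"turn":[0,0,0]},{"xyz":[0,0,0],"turn":[0,0,0]}]' 0.38 30
python3 - <<'E'
from h import *
im=camera("wrist");cv2.imwrite("pics/w11.png",im[:,:,::-1])
im=camera("side");cv2.imwrite("pics/d11.png",cv2.resize(im[150:270,180:320,::-1],None,fx=5,fy=5,interpolation=2))
E
```

```text
clock: 13.0
position: [0.5436, -0.0278, 0.0358]
tcp_rot: [0.001, 0.6, 0.8, 0.0]
contact_force: [0.3, 0.5, 1.0]
gripper_width: 1.001
clock: 13.5
position: [0.5427, -0.0278, 0.0347]
tcp_rot: [0.0, 0.6, 0.8, 0.0]
contact_force: [-0.2, 0.1, -0.1]
gripper_width: 0.687
```

View pics/w11.png

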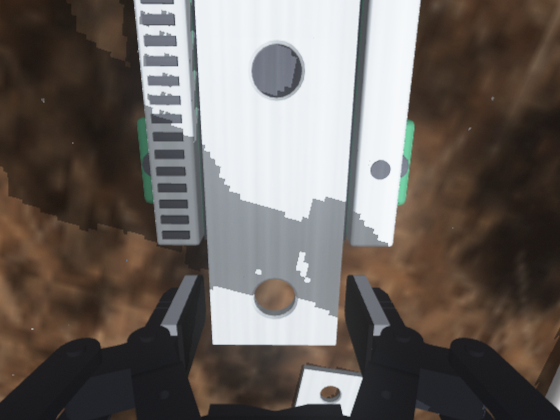

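View pics/d11.png

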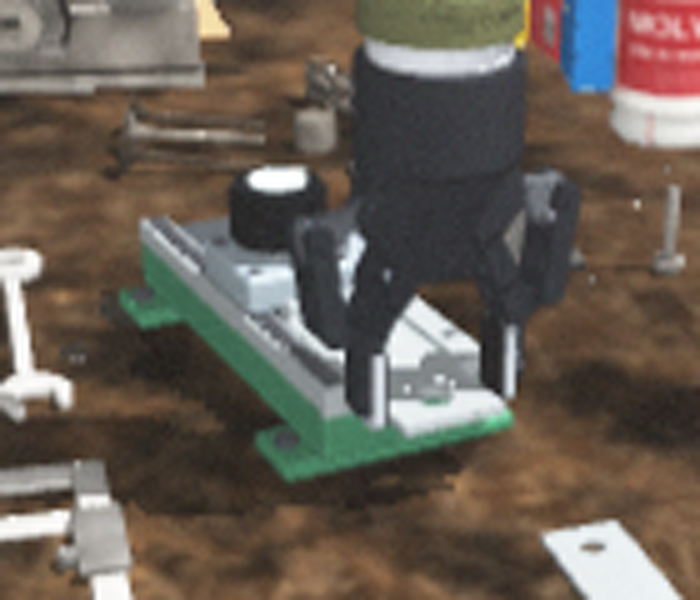

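```bash
python3 -m creep '[{"xyz":[0,0,-0.015],"turn":[0,0,0]},{"xyz":[0,0,-0.015],"turn":[0,0,0]},{"xyz":[0,0,-0.015],"turn":[0,0,0]}]' 0.38 30
python3 -m creep '[{"xyz":[0,0,0],"turn":[0,0,0]},{"xyz":[0,0,0],"turn":[0,0,0]},{"xyz":[0,0,0],"turn":[0,0,0]},{"xyz":[0,0,0],"turn":[0,0,0]},{"xyz":[0,0,0],"turn":[0,0,0]}]' -1 30
python3 -m creep '[{"xyz":[0,0,0],"turn":[0,0,0]},{"xyz":[0,0,0],"turn":[0,0,0]},{"xyz":[0,0,0],"turn":[0,0,0]}]' -1 80
python3 - <<'E'
from h import *
im=camera("wrist");cv2.imwrite("pics/w12.png",im[:,:,::-1])
im=camera("side");cv2.imwrite("pics/d12.png",cv2.resize(im[150:270,180:320,::-1],None,fx=5,fy=5,interpolation=2))
E
```

```text
clock: 13.9
position: [0.5425, -0.0277, 0.0326]
tcp_rot: [-0.0, 0.6, 0.8, -0.0]
contact_force: [-0.3, 0.8, 1.0]
gripper_width: 0.689
clock: 14.4
position: [0.5426, -0.0277, 0.0328]
tcp_rot: [0.0, 0.6, 0.8, 0.0]
contact_force: [-2.0, -0.2, 2.7]
gripper_width: 0.599
clock: 14.7
position: [0.5426, -0.0277, 0.033]
tcp_rot: [0.0, 0.6, 0.8, 0.0]
contact_force: [-2.4, -0.1, 5.3]
gripper_width: 0.575
```

View pics/w12.png

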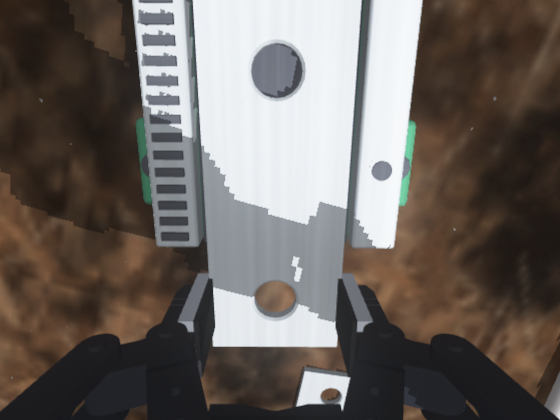

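View pics/d12.png

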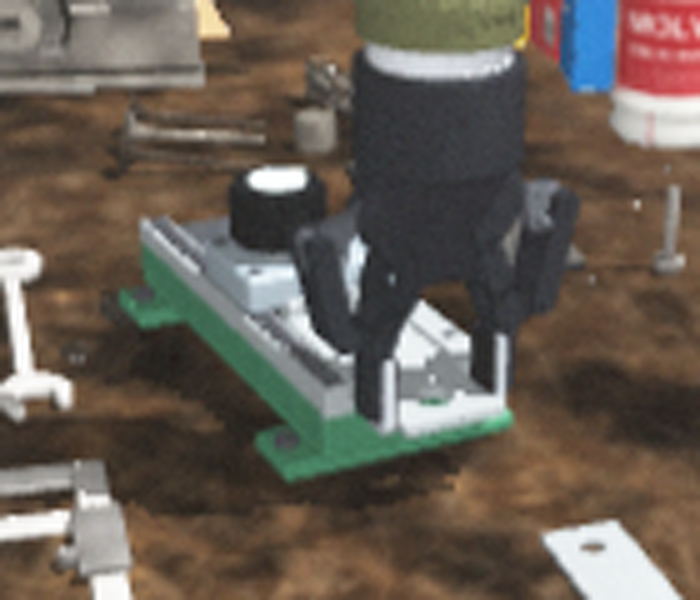

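```bash
python3 -m creep '[{"xyz":[0.012,-0.04,0.01],"turn":[0,0,0]},{"xyz":[0.02,-0.07,0.05],"turn":[0,0,0]},{"xyz":[0.02,-0.07,0.12],"turn":[0,0,0]},{"xyz":[0.02,-0.07,0.22],"turn":[0,0,0]},{"xyz":[0.02,-0.07,0.35],"turn":[0,0,0]},{"xyz":[0.02,-0.07,0.5],"turn":[0,0,0]},{"xyz":[0.02,-0.07,0.6],"turn":[0,0,0]},{"xyz":[0.02,-0.07,0.6],"turn":[0,0,0]}]'
python3 - <<'E'
from h import *
im=camera("wrist");cv2.imwrite("pics/w13.png",im[:,:,::-1])
im=camera("side");cv2.imwrite("pics/d13.png",cv2.resize(im[130:290,180:340,::-1],None,fx=3.7,fy=3.7,interpolation=2))
E
```

```text
clock: 15.6
position: [0.5467, -0.0365, 0.1072]
tcp_rot: [0.002, 0.6, 0.8, 0.001]
contact_force: [1.0, -0.0, -2.5]
gripper_width: 0.576
```

View pics/w13.png

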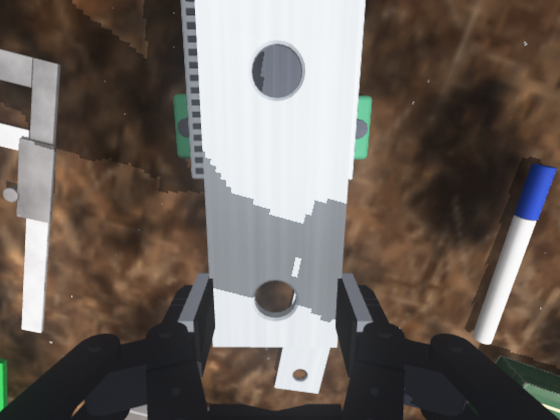

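View pics/d13.png

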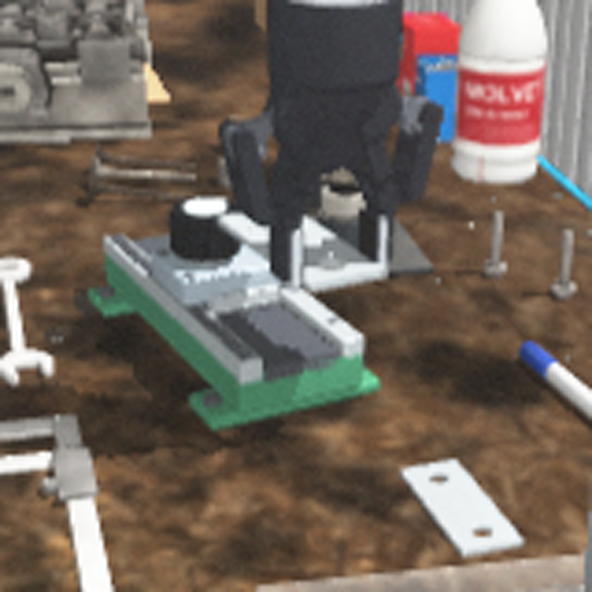

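The plate is lifted and hasn't shifted in the grip. Next I'll locate the tray accurately from the earlier pictures.

```bash
python3 - <<'E'
import cv2
im=cv2.imread("pics/scene0.png");cv2.imwrite("pics/tr.png",cv2.resize(im[210:345,305:455],None,fx=5,fy=4.4,interpolation=2)[:,:750])
im=cv2.imread("pics/side0.png");cv2.imwrite("pics/trd.png",cv2.resize(im[265:370,235:425],None,fx=4,fy=4,interpolation=2))
E
```

```text
(no output)
```

View pics/tr.png

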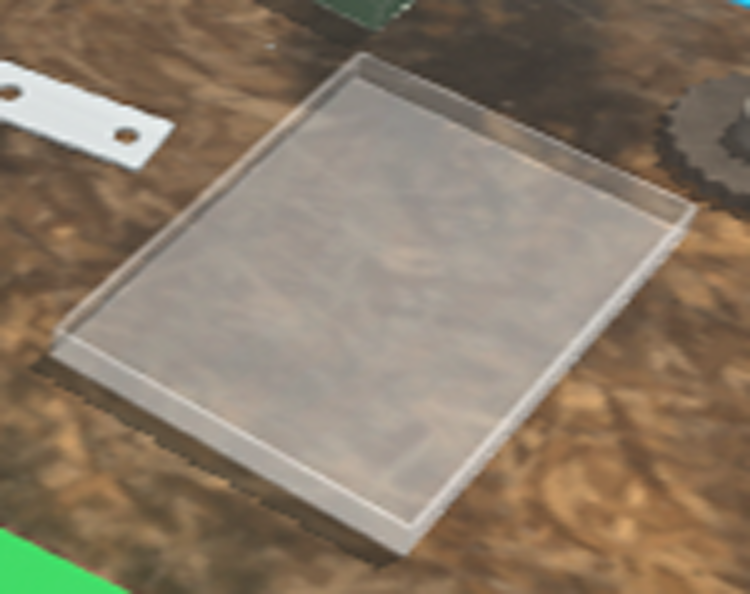

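View pics/trd.png

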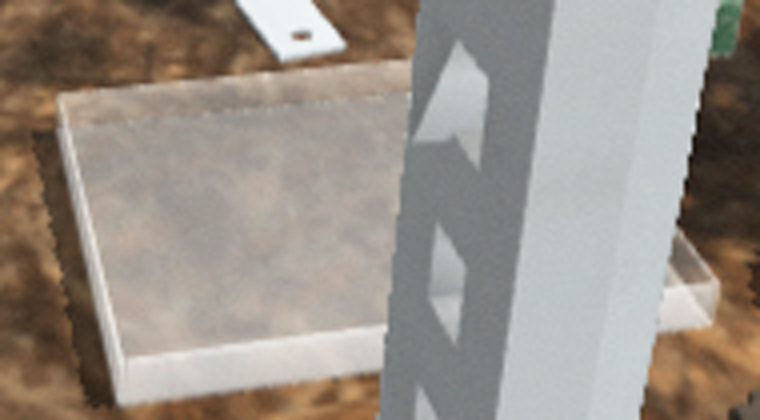

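```bash
python3 - <<'E'
from h import *
s=camera_info("scene");d=camera_info("side")
P=[plane(s,(q[0]/5+305,q[1]/4.4+210),.022) for q in [(362,53),(697,208),(410,527),(57,333)]];print(np.round(P,3).tolist(),np.mean(P,0))
D=[plane(d,(q[0]/4+235,q[1]/4+265),.022) for q in [(57,93),(122,358),(717,285)]];print(np.round(D,3).tolist(),(D[0]+D[2])/2)
w=np.load("w9.npy",allow_pickle=True).item()
for q in [(157,372)]: print(plane(w,q,.022))
E
```

```text
[[0.708, -0.227, 0.022], [0.701, -0.395, 0.022], [0.464, -0.384, 0.022], [0.468, -0.219, 0.022]] [ 0.58530648 -0.30595671  0.022     ]
[[0.471, -0.219, 0.022], [0.465, -0.385, 0.022], [0.7, -0.397, 0.022]] [ 0.58543225 -0.30798859  0.022     ]
[ 0.4677719  -0.20106445  0.022     ]
```

```bash
python3 -m creep '[{"xyz":[0.05,-0.1,0],"turn":[0,0,0.06]},{"xyz":[0.1,-0.28,0],"turn":[0,0,0.16]},{"xyz":[0.15,-0.48,0],"turn":[0,0,0.28]},{"xyz":[0.2,-0.68,0],"turn":[0,0,0.4]},{"xyz":[0.25,-0.86,0],"turn":[0,0,0.5]},{"xyz":[0.3,-1,0],"turn":[0,0,0.6]},{"xyz":[0.3,-1,0],"turn":[0,0,0.6]}]'
python3 -m creep '[{"xyz":[0.05,-0.1,0],"turn":[0,0,0.06]},{"xyz":[0.1,-0.28,0],"turn":[0,0,0.16]},{"xyz":[0.15,-0.48,0],"turn":[0,0,0.28]},{"xyz":[0.2,-0.68,0],"turn":[0,0,0.4]},{"xyz":[0.25,-0.86,0],"turn":[0,0,0.5]},{"xyz":[0.33,-1,0],"turn":[0,0,0.59]},{"xyz":[0.33,-1,0],"turn":[0,0,0.59]},{"xyz":[0.33,-1,0],"turn":[0,0,0.59]}]'
python3 - <<'E'
from h import *
im=camera("wrist");cv2.imwrite("pics/w14.png",im[:,:,::-1])
im=camera("scene");cv2.imwrite("pics/s14.png",cv2.resize(im[110:360,250:500,::-1],None,fx=2.4,fy=2.4,interpolation=2))
E
```

```text
clock: 16.4
position: [0.5812, -0.1582, 0.1033]
tcp_rot: [-0.0, 0.325, 0.946, -0.0]
contact_force: [0.2, -0.1, -2.0]
gripper_width: 0.579
clock: 17.2
position: [0.6199, -0.2751, 0.1035]
tcp_rot: [-0.001, 0.022, 1.0, 0.001]
contact_force: [-0.8, 0.2, -1.9]
gripper_width: 0.574
```

View pics/w14.png

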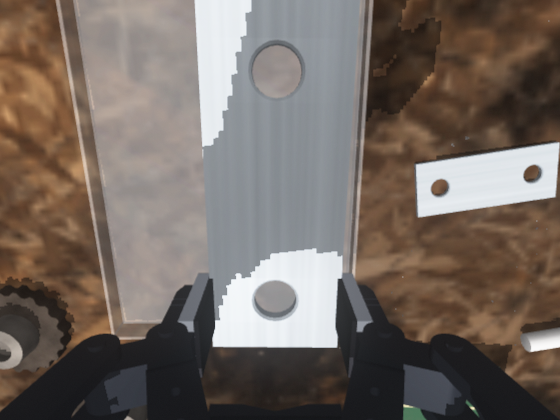

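View pics/s14.png

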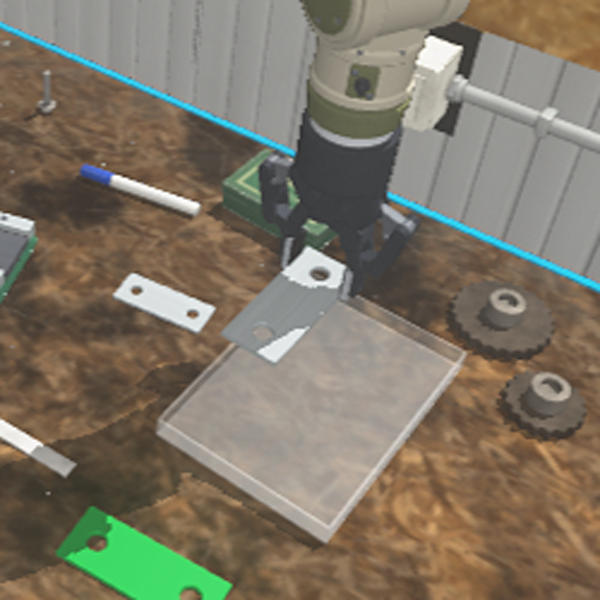

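```bash
python3 - <<'E'
from h import *
w=camera_info("wrist")
for q in [(60,0),(112,337),(371,0),(354,240)]: print(q,plane(w,q,.022))
p=sensors.observe()["position"];print(p)
for z in (.105,.11):print(plane(w,(275,346),z),plane(w,(277,71),z))
E
```

```text
(60, 0) [ 0.48725015 -0.38367289  0.022     ]
(112, 337) [ 0.69822227 -0.39349313  0.022     ]
(371, 0) [ 0.49414857 -0.21827084  0.022     ]
(354, 240) [ 0.63147274 -0.22401958  0.022     ]
[ 0.61988099 -0.27458437  0.10402589]
[ 0.64719355 -0.27595708  0.105     ] [ 0.53182581 -0.27042769  0.105     ]
[ 0.64336713 -0.27580423  0.11      ] [ 0.53209598 -0.27047119  0.11      ]
```

```bash
python3 -m creep '[{"xyz":[0.03,-0.12,0],"turn":[0,0,0]},{"xyz":[0.07,-0.25,-0.08],"turn":[0,0,0]},{"xyz":[0.07,-0.25,-0.25],"turn":[0,0,0]},{"xyz":[0.07,-0.25,-0.42],"turn":[0,0,0]},{"xyz":[0.07,-0.25,-0.56],"turn":[0,0,0]},{"xyz":[0.07,-0.25,-0.68],"turn":[0,0,0]},{"xyz":[0.07,-0.25,-0.76],"turn":[0,0,0]},{"xyz":[0.07,-0.25,-0.78],"turn":[0,0,0]},{"xyz":[0.07,-0.25,-0.78],"turn":[0,0,0]}]'
python3 - <<'E'
from h import *
im=camera("wrist");cv2.imwrite("pics/w15.png",im[:,:,::-1])
im=camera("side");cv2.imwrite("pics/d15.png",cv2.resize(im[235:375,225:425,::-1],None,fx=4,fy=4,interpolation=2))
im=camera("scene");cv2.imwrite("pics/s15.png",cv2.resize(im[200:350,300:460,::-1],None,fx=4,fy=4,interpolation=2))
E
```

```text
clock: 18.2
position: [0.629, -0.3061, 0.0109]
tcp_rot: [-0.0, 0.021, 1.0, 0.0]
contact_force: [-0.2, 0.0, -1.7]
gripper_width: 0.574
```

View pics/s15.png

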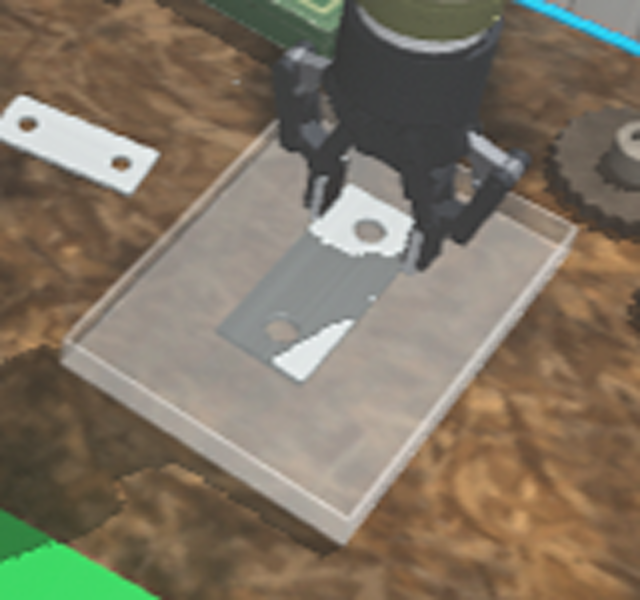

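View pics/d15.png

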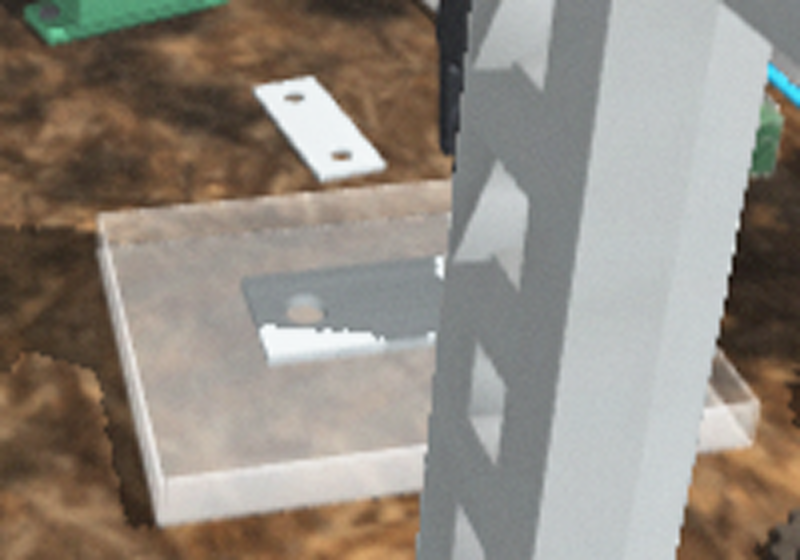

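Well inside the tray. I'll step down in small moves until something touches.

```bash
python3 -m creep '[{"xyz":[0,0,-0.02],"turn":[0,0,0]},{"xyz":[0,0,-0.04],"turn":[0,0,0]},{"xyz":[0,0,-0.05],"turn":[0,0,0]},{"xyz":[0,0,-0.05],"turn":[0,0,0]}]'
python3 -m creep '[{"xyz":[0,0,-0.01],"turn":[0,0,0]},{"xyz":[0,0,-0.02],"turn":[0,0,0]},{"xyz":[0,0,-0.02],"turn":[0,0,0]}]'
```

```text
clock: 18.75
position: [0.6288, -0.306, 0.0048]
tcp_rot: [-0.0, 0.021, 1.0, 0.0]
contact_force: [-0.3, 0.2, -1.8]
gripper_width: 0.572
clock: 19.05
position: [0.6289, -0.3061, 0.0025]
tcp_rot: [-0.0, 0.021, 1.0, 0.0]
contact_force: [0.3, 0.5, -1.1]
gripper_width: 0.575
```

```bash
python3 -m creep '[{"xyz":[0,0,-0.01],"turn":[0,0,0]},{"xyz":[0,0,-0.015],"turn":[0,0,0]},{"xyz":[0,0,-0.015],"turn":[0,0,0]}]'
python3 -m creep '[{"xyz":[0,0,-0.01],"turn":[0,0,0]},{"xyz":[0,0,-0.015],"turn":[0,0,0]},{"xyz":[0,0,-0.015],"turn":[0,0,0]}]'
```

```text
clock: 19.35
position: [0.629, -0.3061, 0.0008]
tcp_rot: [-0.0, 0.021, 1.0, 0.0]
contact_force: [-0.6, -0.3, -1.6]
gripper_width: 0.578
clock: 19.65
position: [0.6292, -0.3062, -0.0001]
tcp_rot: [0.0, 0.021, 1.0, -0.0]
contact_force: [-2.3, 0.9, 4.1]
gripper_width: 0.579
```

```bash
python3 -m creep '[{"xyz":[0,0,0],"turn":[0,0,0]},{"xyz":[0,0,0],"turn":[0,0,0]},{"xyz":[0,0,0],"turn":[0,0,0]}]' -1 20
python3 -m creep '[{"xyz":[0,0,0],"turn":[0,0,0]},{"xyz":[0,0,0],"turn":[0,0,0]},{"xyz":[0,0,0.01],"turn":[0,0,0]},{"xyz":[0,0,0.01],"turn":[0,0,0]},{"xyz":[0,0,0.01],"turn":[0,0,0]}]' 0.6
python3 - <<'E'
from h import *
im=camera("wrist");cv2.imwrite("pics/w16.png",im[:,:,::-1])
im=camera("scene");cv2.imwrite("pics/s16.png",cv2.resize(im[200:350,300:460,::-1],None,fx=4,fy=4,interpolation=2))
E
```

```text
clock: 19.95
position: [0.6292, -0.3062, -0.0001]
tcp_rot: [0.0, 0.021, 1.0, -0.0]
contact_force: [-3.1, 2.1, 6.4]
gripper_width: 0.574
clock: 20.45
position: [0.629, -0.3062, 0.0002]
tcp_rot: [-0.0, 0.021, 1.0, 0.0]
contact_force: [-0.3, -0.6, 0.5]
gripper_width: 0.798
```

View pics/s16.png

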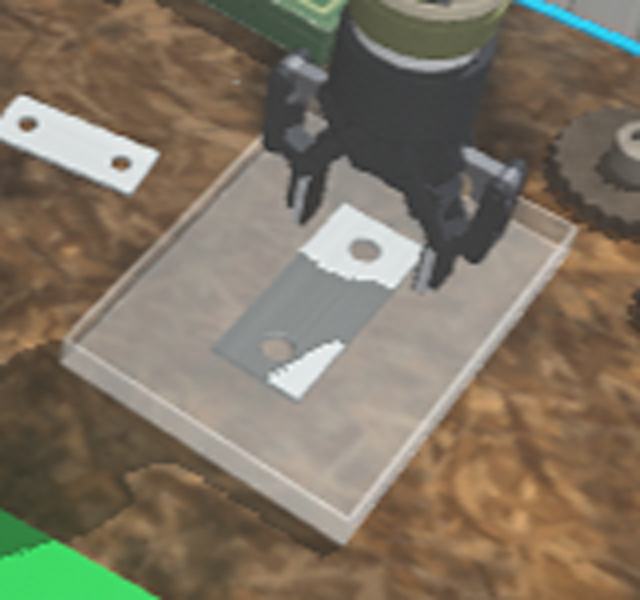

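View pics/w16.png

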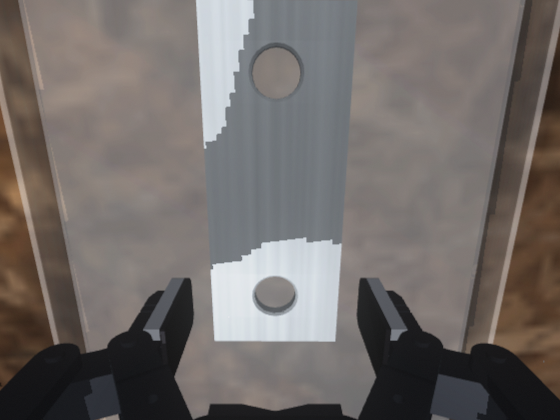

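The plate is released and lies flat, with the fingers clear on both sides. Now I'll back straight up.

```bash
python3 -m creep '[{"xyz":[0,0,0.08],"turn":[0,0,0]},{"xyz":[0,0,0.25],"turn":[0,0,0]},{"xyz":[0,0,0.5],"turn":[0,0,0]},{"xyz":[0,0,0.8],"turn":[0,0,0]},{"xyz":[0,0,1],"turn":[0,0,0]},{"xyz":[0,0,1],"turn":[0,0,0]},{"xyz":[0,0,1],"turn":[0,0,0]}]'
python3 - <<'E'
from h import *
w=camera_info("wrist");im=camera("wrist");cv2.imwrite("pics/w17.png",im[:,:,::-1])
im=camera("scene");cv2.imwrite("pics/s17.png",im[:,:,::-1])
np.save("w17.npy",w)
E
```

```text
clock: 21.25
position: [0.6295, -0.3064, 0.1216]
tcp_rot: [0.001, 0.021, 1.0, -0.001]
contact_force: [0.1, -1.0, -1.1]
gripper_width: 0.803
```

View pics/w17.png

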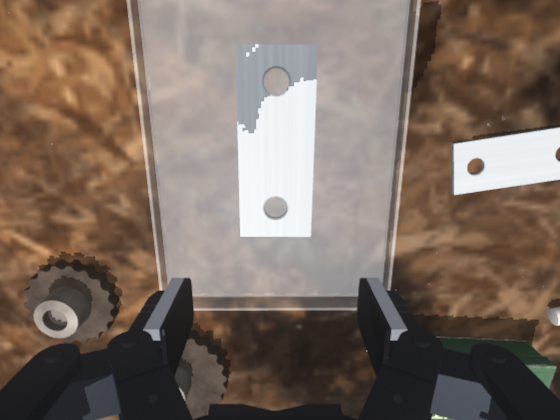

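View pics/s17.png

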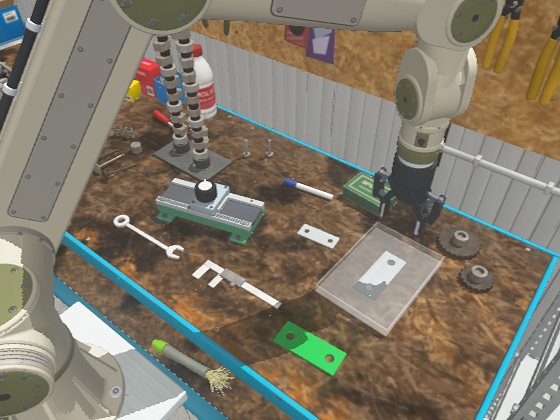

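The plate lies centred in the tray, from (236,45) to (312,237) in the wrist view and well away from the walls. The spanner, caliper, tin and marker are at their starting pixels. Handing in.

```bash
python3 - <<'E'
from h import *
w=np.load("w17.npy",allow_pickle=True).item()
print(np.linalg.norm(plane(w,(276,81),.007)-plane(w,(276,208),.007)))
print(bot.job_done())
E
```

```text
0.08611504069570199
the job is handed in; nothing more can be done
None
```

The plate is lying flat in the clear tray, let go of, and the job is handed in. The robot's clock stood at about 21 s, against the 64 s limit.

- **Winding:** I turned the knob clockwise in four strokes of about 60°, following it along the table and gripping afresh once, after the third stroke. The fingers never reached down to the carriage block or the plate while winding.
- **Overhang:** The pictures gave about 46–47 mm from the scene and wrist cameras. The knob's travel of about 71 mm implies about 41 mm. All are well over the 33 mm needed, so I didn't settle the difference. The side camera read 58 mm, which disagrees with the rest, and I set it aside.
- **Moving the plate:** I gripped the overhanging end by its sides, lifted the plate out and turned it to lie along the tray. I lowered it until the force sensor showed contact, then opened the fingers, with at most about 5 mm left to drop.

**Last checks:**
- The plate's holes measured 86.1 mm apart at tray-floor height, against a true 86 mm, so it is flat on the floor.
- It is near the tray's middle, well clear of the walls.
- The gripper was about 12 cm above the tray, touching nothing.
- By eye, the spanner, caliper, tin and marker had not moved.

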